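# Stop, isolate and try a bench grinder before a wheel change

### The arm

A 7-joint arm with a two-finger parallel gripper is mounted at the origin on the work surface. World frame = base frame: x ahead of the robot, y to its left, z up, the work surface at z = 0. Lengths are in m, angles in rad, forces in N, time in s.
With the tool pointing down it reaches from about 0.4 to 0.75 m from the base axis. Payload 19.5 kg.
Tool frame: the origin (TCP) lies at the very end of the fingers, on their centre line; the grasp point (between the pads) lies 19 mm behind it; z points along the fingers, y is the line along which they close (so a half turn about z gives the same grasp; the last joint's range is limited). The gripper opens to 85 mm and grips with 20 to 120 N. Pads are 22 mm wide; open, the fingers measure 114 mm over their backs; the gripper's body (76 mm by 85 mm) begins 54 mm behind the grasp point. The pads swing forward as they close: fully open they stand 13 mm farther back than shut.
Start: joints at [-1.285, 0.707, -0.028, 1.485, 0.022, 0.951, -0.075], TCP at [0.185, 0.544, 0.231] pointing down, gripper open.
Joint ranges: [-2.71, 2.71], [-0.32, 2.16], [-1.57, 1.52], [0, 2.45], [-1.46, 4.6], [0, 2.02], [-2.83, 2.83]. Speed limits (rad/s): [1.89, 1.89, 2.57, 2.57, 3.01, 3.01, 3.01].

### API

Orientations are given as a rotation vector (axis times angle).
In Python, from cell import telemetry, eyes, ticket gives the robot as it stands.
- The arm moves only by the tool send_rows, never from a script. Its argument "targets" is a list of rows, each a list of 5 numbers: the closure, from -1 (fully open) to 1 (shut), so that 0 is half open, then the shift along the tool's x, y, z each as a share of 0.03 m, from -1 to 1, then the turn about the tool's z as a share of 4 degrees, from -1 to 1. A call has 1 to 8 rows; each row shifts and turns the commanded pose from where the row before left it, along the tool's axes as they then stand; what a row does not reach is not made up. A row lasts 1/10 s, in which the tool goes at most 50 mm and 8.59 degrees, less where a joint would pass 70% of its speed; a pose out of reach is approached as far as the arm can. A call with a number of a shift or a turn outside -1 to 1 is refused whole. A call with a gripper value outside its range is refused whole. The fingers move at their own pace and stop on an object; "force" is the grip in N (left out, the last holds). Time passes only in rows, so rows that do not move let the fingers close. It gives the time, the measured TCP pose, the force, the opening and the grip force at its end, in the units of the state.
- telemetry.observe(): the state, without advancing time (a new reading comes with each control period).
- eyes.capture(name): name is "side" or "top" or "wrist"; returns the picture (400x640x3 uint8, blue, green, red); there is no depth.
- eyes.calibration(name): a dict with "K" (3x3 intrinsics, pixels), "extrinsics" (4x4, takes a point from world to camera coordinates). Camera axes: x right, y down, z forward; pixel columns grow to the right and rows downward; lengths in m; the calibration is good to about 2 mm. The wrist camera is an equidistant fisheye: a pixel r from the principal point sees the ray r / f radians off the axis. A picture is of the moment at which its call begins: read the wrist's pose just before it. calibration takes no time and is no camera call; for the wrist camera it gives the pose at the moment of the call.
- ticket.close_job(): hands the job in; it is judged then, once.
The state is a dict: "time_s": time; "q": joint angles; "qd": joint speeds; "effort": joint torques, N m; "position": TCP position; "orientation": TCP orientation; "wrist_force": force on the tool from outside, world axes, zero at the start; "moment": the same for the moment, N m; "gripper_width": finger opening in m; "gripper_force": force on a finger pad.
Only numpy, scipy, OpenCV 4.12 (cv2) and the standard library are available. Lean on these libraries where they do the work, as an engineer would, in place of code of your own. Each camera call takes 0.05 s, during which the arm holds its last target. There are 200 camera calls.

### The job

Make the bench grinder safe for a wheel change: press the red mushroom stop button all the way down and let it come back, then cut the power by pushing down the raised half of the white rocker on the galvanized switch box until it is fully down, and last prove the grinder dead by pressing the green start button all the way down and keeping it down for a full second. Never press the green button while the power is still on. Leave the hammer, nut driver, funnel and parts box where they lie, and finish with the rocker off, both buttons sprung back and the hand clear.

Things in the scene. Friction and masses are not known exactly. Their poses are not given: they have to be found in the camera images.
- station: Start/stop station: dark grey cast box fixed flat on the bench, 132 x 80 mm (x, y), top face 56 mm up. Origin: centre of its underside; z up, x along its length. Green start button 28 mm from the origin towards +x, red stop button 30 mm towards -x, on the centre line. A steel conduit elbow at the +x end reaches 120 mm from the origin, 40 mm high. Ears reach 52 mm to each side, 8 mm high.
- stop_top (a point): Centre of the slightly domed top of the red mushroom stop button: head 40 mm across, top 86 mm above the bench when released. Moves down with the button; z up, x as station.
- stop_button (a joint): How far the red stop button is pressed, m: 0 released, 0.006 fully down. Springs back; about 1.5 N starts it and 5 N takes it fully down.
- start_top (a point): Centre of the flat top of the green start button: 28 mm across in a steel bezel 38 mm across; 69 mm above the bench when released, 7 mm proud of the bezel; 58 mm from the red button, centre to centre. Moves down with the button; z up, x as station.
- start_button (a joint): How far the green start button is pressed, m: 0 released, 0.006 fully down. Springs back; about 1.5 N starts it and 5 N takes it fully down.
- switch_box: Power switch: light galvanized box fixed flat on the bench, 118 x 74 mm (x, y), cover 56 mm up, conduit elbow at its +x end (reach 113 mm, height 38 mm). Origin: centre of underside; z up. In the middle a white paddle rocker, 67 (x) by 33 mm, see-saws about y, pivot above the origin; the half that is down lies level, face 61 mm up. It starts on: the half away from the conduit (-x) raised.
- rocker_high (a point): Point on the face of the white rocker, on its centre line, 22 mm from the pivot towards the end away from the conduit: on the half that is raised at the start, sloping up 11 degrees to its outer end (67 mm above the bench). This point is 65 mm above the bench while on and 61 mm once fully off; it moves with the rocker.
- rocker (a joint): Angle of the white rocker, rad: 0 power on (half away from the conduit raised), 0.2 power off (that half fully down and level, against its stop). Stiff, stays where it is left; about 5 N on rocker_high moves it.
- hammer: Bystander: loose tack hammer lying flat, 270 mm long with wooden handle along its x, steel head 115 mm across at +x, up to 23 mm high; origin on the bench below its middle.
- nut_driver: Bystander: loose chrome nut driver lying flat, 200 mm long along its x, blue handle at -x, 28 mm high; origin on the bench below its middle.
- funnel: Bystander: loose red plastic funnel standing mouth down, 116 mm across, 122 mm high; origin on the bench in its middle.
- parts_box: Bystander: loose gray plastic parts box, shut, 130 x 190 mm (x and y), 48 mm high; origin on the bench in its middle.
Mind the look-alikes: they are no part of the job. What is shaped like the station but blue or yellow is not meant.

How it is judged:
On the way, in this order (a step that is already met when the one before it is completed fails the run):
1. the red stop button is pressed down while the power is still on (value of joint stop_button above 0.004 m and value of joint rocker below 0.1 rad), for 0.1 s.
2. the red stop button has come back and the rocker is then tipped to off (value of joint rocker above 0.16 rad and value of joint stop_button below 0.0015 m), for 0.2 s.
3. with the power off, the green start button is held down for about a second (all of step 2 and value of joint start_button above 0.004 m), for 0.7 s.
At the end, for the whole second after the job is handed in: The rocker rests fully in its off position (over 0.16 of 0.2 rad), both buttons have sprung back to within 1.5 mm, and hammer, nut driver, funnel and parts box are within 15 mm of where they started (all of step 2 and value of joint start_button below 0.0015 m and distance of each of hammer, nut_driver, funnel, parts_box from where it was at the start of the episode below 0.015 m); the robot touches nothing.
It fails at once if the green start button is pressed while the power is still on (value of joint start_button above 0.002 m and value of joint rocker below 0.1 rad).
It fails at once if the hammer, nut driver, funnel or parts box is lifted, carried or pushed away (distance of any of hammer, nut_driver, funnel, parts_box from where it was at the start of the episode above 0.015 m).
It also fails if it takes over 51 s, if anything falls off the work surface, if the arm or the gripper's body presses on something with over 40 N, if the wrist force passes 120 N, or if a joint passes its speed limit or range.

## Working session

There is one attempt and no reset: what is moved stays moved. The work goes in short steps, Python scripts to look and compute and a tool call to move; the robot and the scene stay as the last step left them, time stands still between calls to the robot, and variables do not carry over. Pictures are saved under pics/ and viewed, at most 10 in all, crops included, and the job is handed in when it is done.

Besides the shell and the picture viewer there is one more tool, called after ">>>" as name(argument=value, ...), one argument or row to a line, values as JSON. send_rows: Moves the arm, as the interface text tells. Shift numbers are shares of 0.03 m and turn numbers shares of 4 degrees, none past 1 either way. Its arguments: {"type":"object","properties":{"targets":{"type":"array"},"force":{"type":"number"}},"required":["targets"]}

```bash
mkdir -p pics
python3 - <<'E'
from cell import telemetry, eyes
import cv2, numpy as np
s=telemetry.observe(); print(s['time_s'],s['position'],s['orientation'],s['gripper_width'])
for n in('top','side'):
    cv2.imwrite(f'pics/{n}0.png',eyes.capture(n)); c=eyes.calibration(n); print(n,np.round(c['K'],1).tolist(),np.round(c['extrinsics'],3).tolist())
E
```

```text
0.0 [0.18503909 0.54412792 0.23082769] [-5.12555695e-01 -3.09935670e+00  1.73891793e-03] 0.08549492385709805
top [[420.2, 0.0, 324.4], [0.0, 420.2, 205.1], [0.0, 0.0, 1.0]] [[0.027, -1.0, -0.013, 0.102], [-0.996, -0.026, -0.08, 0.527], [0.08, 0.015, -0.997, 1.492], [0.0, 0.0, 0.0, 1.0]]
side [[508.8, 0.0, 325.6], [0.0, 508.8, 197.2], [0.0, 0.0, 1.0]] [[-0.99, -0.143, -0.011, 0.535], [-0.09, 0.677, -0.731, 0.022], [0.112, -0.722, -0.683, 1.717], [0.0, 0.0, 0.0, 1.0]]
```

View pics/top0.png

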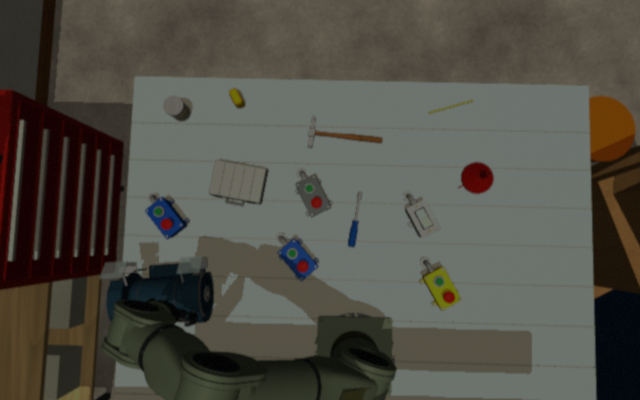

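View pics/side0.png

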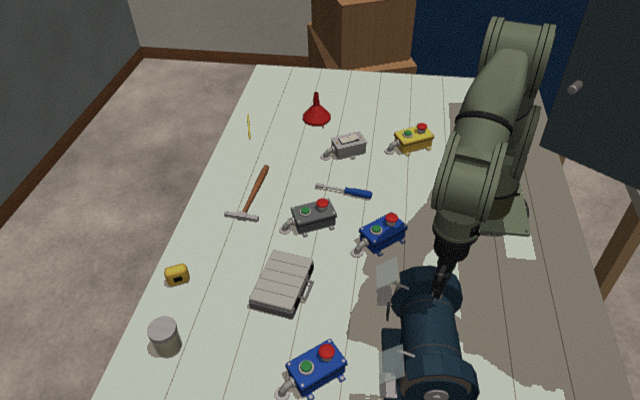

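The top view shows these candidates, by pixel: the grey station (312,194), blue look-alikes (167,216) and (298,257), a yellow one (440,284), and the galvanized rocker box (421,215). I choose the grey station (red 316,202; green 309,188) and the box at (421,215), and will check both in one crop.

```bash
cat > h.py <<'E'
import numpy as np, cv2
from cell import eyes, telemetry
def ray(n,u,v,z):
    c=eyes.calibration(n);K=np.array(c['K']);E=np.array(c['extrinsics'])
    R=E[:3,:3];o=-R.T@E[:3,3];d=R.T@np.linalg.solve(K,[u,v,1]);return o+d*(z-o[2])/d[2]
def proj(n,p):
    c=eyes.calibration(n);K=np.array(c['K']);E=np.array(c['extrinsics'])
    q=K@(E[:3,:3]@p+E[:3,3]);return q[:2]/q[2]
def blob(im,m,u,v,r=9):
    w=np.zeros(m.shape,bool);w[v-r:v+r,u-r:u+r]=1
    y,x=np.nonzero(m&w);return x.mean(),y.mean(),len(x)
E
python3 - <<'E'
from h import *
t=cv2.imread('pics/top0.png');s=cv2.imread('pics/side0.png')
def masks(im):
    b,g,r=[im[...,i].astype(int) for i in range(3)]
    return (r>g+50)&(r>b+50),(g>r+30)&(g>b+25)
for n,im,R,G in(('top',t,(316,202),(309,188)),('side',s,(322,204),(305,211))):
    mr,mg=masks(im)
    for nm,m,(u,v),z in(('red',mr,R,.084),('green',mg,G,.069)):
        x,y,k=blob(im,m,u,v);print(n,nm,round(x,1),round(y,1),k,ray(n,x,y,z).round(4))
a=cv2.resize(t[160:260,280:450],None,fx=4.4,fy=4.4,interpolation=cv2.INTER_CUBIC)
cv2.imwrite('pics/c1.png',cv2.convertScaleAbs(a,alpha=1.3))
a=cv2.resize(s[120:240,270:380],None,fx=5,fy=5,interpolation=cv2.INTER_CUBIC)
cv2.imwrite('pics/c2.png',a)
E
```

```text
top red 316.0 202.2 92 [0.5287 0.1443 0.084 ]
top green 309.0 187.9 36 [0.5796 0.1709 0.069 ]
side red 322.0 202.4 86 [0.5285 0.1526 0.084 ]
side green 304.7 209.6 41 [0.5803 0.1765 0.069 ]
```

View pics/c1.png

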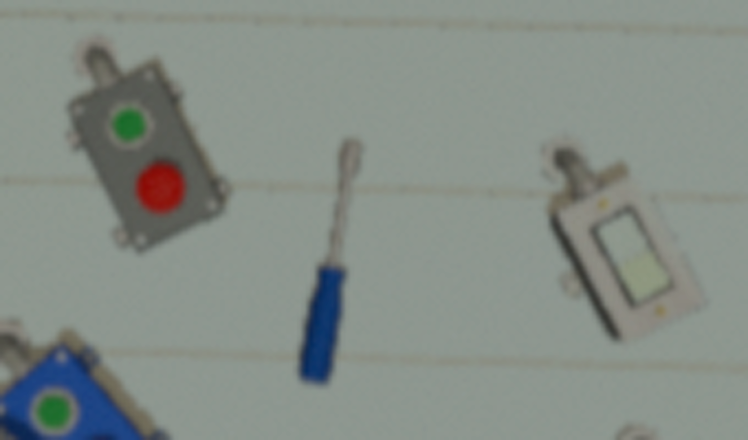

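View pics/c2.png

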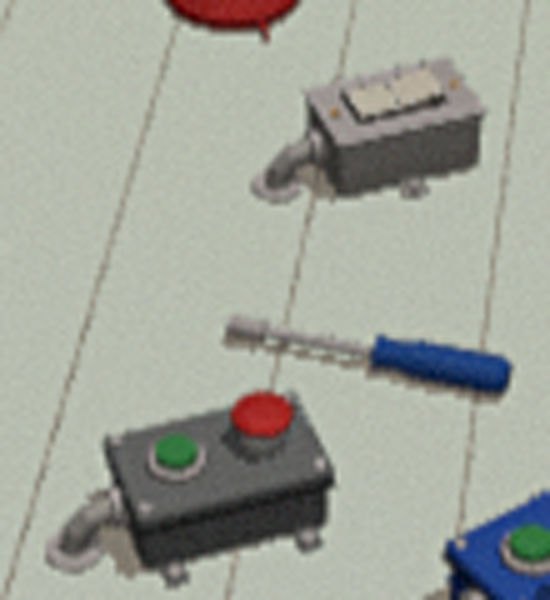

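Run:
```python
from h import *
from scipy.spatial.transform import Rotation as Ro
s=telemetry.observe();p=s['position'];print(proj('top',p),proj('side',p));print(Ro.from_rotvec(s['orientation']).as_matrix().round(3))
for n,u,v in(('top',423.6,218.6),('side',348.6,139.2)): print(n,'rocker',ray(n,u,v,.062).round(4))
for n,u,v,z in(('top',427.3,222.5,.064),('side',353.7,137.5,.064)): print(n,'high',ray(n,u,v,z).round(4))
cv2.imwrite('pics/w0.png',eyes.capture('wrist'))
```

```text
[180.54022991 306.57007845] [441.85302899 285.09230178]
[[-0.947  0.322 -0.   ]
 [ 0.322  0.947 -0.001]
 [-0.    -0.001 -1.   ]]
top rocker [ 0.4829 -0.2318  0.062 ]
side rocker [ 0.4847 -0.2193  0.062 ]
top high [ 0.4695 -0.2443  0.064 ]
side high [ 0.4668 -0.2295  0.064 ]
```

View pics/w0.png

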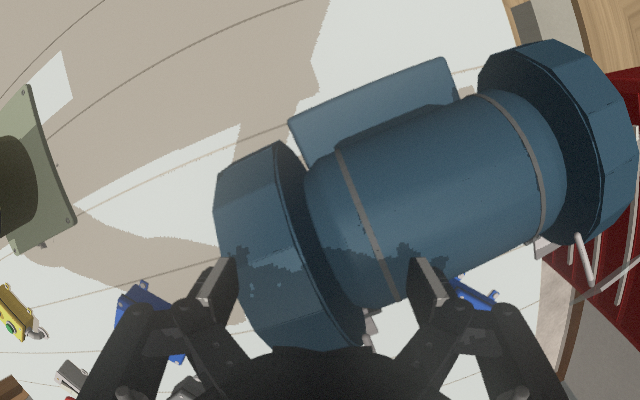

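The wrist view shows the grinder right below the fingers (centre about 400,190). I will lift first, then close the fingers and travel.

>>> send_rows(
  targets=[
    [-1,0,0,-1,0],
    [-1,0,0,-1,0],
    [0,0,0,-1,0],
    [1,-0.9,-0.5,0,0],
    [1,-0.9,-0.5,0,0],
    [1,-0.9,-0.5,0,0],
    [1,-0.9,-0.5,0,0],
    [1,-0.9,-0.5,0,0],
  ],
)

```text
time_s: 0.95
position: [0.2895, 0.4288, 0.3212]
orientation: [-0.513, -3.099, 0.001]
wrist_force: [0.6, -0.1, -0.1]
gripper_width: 0.0002
gripper_force: 0.0
```

>>> send_rows(
  targets=[
    [1,-0.9,-0.5,0,0],
    [1,-0.9,-0.5,0,0],
    [1,-0.9,-0.5,0,0],
    [1,-0.9,-0.5,0,0],
    [1,-0.9,-0.5,0,0],
    [1,-0.9,-0.5,0,0],
    [1,-0.9,-0.5,0,0],
    [1,0,0,0,0],
  ],
)

```text
time_s: 1.75
position: [0.4361, 0.2664, 0.3211]
orientation: [0.52, 3.097, -0.003]
wrist_force: [-0.7, 1.3, 0.0]
gripper_width: 0.0002
gripper_force: 0.0
```

>>> send_rows(
  targets=[
    [1,-0.9,-0.6,0.5,0],
    [1,-0.9,-0.6,0.5,0],
    [1,-0.9,-0.6,0.5,0],
    [1,-0.9,-0.6,0.5,0],
    [1,-0.4,-0.3,0.5,0],
    [1,0,0,0,0],
  ],
)

```text
time_s: 2.35
position: [0.5215, 0.1525, 0.2445]
orientation: [-0.516, -3.096, 0.003]
wrist_force: [-0.8, 1.2, 0.8]
gripper_width: -0.0002
gripper_force: 0.0
```

```bash
cat >> h.py <<'E'
def wray(c,u,v,z):
    K=np.array(c['K']);E=np.array(c['extrinsics']);R=E[:3,:3];o=-R.T@E[:3,3]
    a=np.array([(u-K[0,2])/K[0,0],(v-K[1,2])/K[1,1]]);r=np.hypot(*a)
    d=R.T@np.r_[np.sin(r)*a/r,np.cos(r)];return o+d*(z-o[2])/d[2]
def wproj(c,p):
    K=np.array(c['K']);E=np.array(c['extrinsics']);q=E[:3,:3]@p+E[:3,3];h=np.hypot(*q[:2]);t=np.arctan2(h,q[2])
    return K[:2,:2]@(q[:2]/h*t)+K[:2,2]
E
python3 - <<'E'
from h import *
c=eyes.calibration('wrist');im=eyes.capture('wrist');cv2.imwrite('pics/w1.png',im)
s=telemetry.observe();print(s['position'],s['orientation'])
np.save('c1.npy',c,allow_pickle=True)
print(np.round(c['K'],1).tolist(), wproj(c,s['position']),wproj(c,np.array([.5286,.149,.086])),wproj(c,np.array([.58,.1737,.069])))
E
```

```text
[0.52117134 0.15408621 0.24565737] [-5.13962283e-01 -3.09772494e+00  1.13634385e-03]
[[309.7, 0.0, 321.9], [0.0, 309.7, 200.1], [0.0, 0.0, 1.0]] [326.75157737 260.37352969] [322.30620014 189.79563041] [358.22008316 220.48780945]
```

View pics/w1.png

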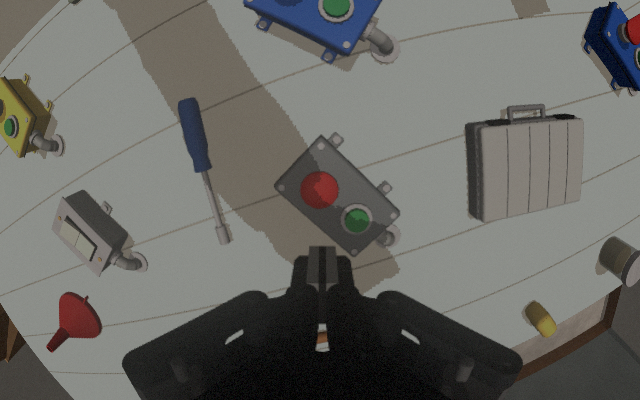

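The wrist view shows the grey station centrally, with red at (320,190) and green at (357,220). Both match the predictions within 2 px. The rocker box sits at (90,232) left, and its raised half is the one away from the conduit.

```bash
cat >> h.py <<'E'
from scipy.spatial.transform import Rotation as Ro
def delta(t):
    s=telemetry.observe();d=Ro.from_rotvec(s['orientation']).inv().apply(np.array(t)-s['position']);print('tool delta mm',(d*1e3).round(1),'rows',(d/.03).round(2))
E
python3 - <<'E'
from h import *
c=np.load('c1.npy',allow_pickle=True).item();im=cv2.imread('pics/w1.png')
b,g,r=[im[...,i].astype(int) for i in range(3)]
x,y,k=blob(im,(r>g+50)&(r>b+50),320,190,25);P=wray(c,x,y,.083);print('red',x,y,k,P)
x,y,k=blob(im,(g>r+25)&(g>b+20),357,220,18);Q=wray(c,x,y,.069);print('green',x,y,k,Q,np.hypot(*(P-Q)[:2]))
delta([P[0],P[1],.10])
E
```

```text
red 320.47986191024165 189.1530494821634 869 [0.52818021 0.14716364 0.083     ]
green 356.6495176848875 219.64951768488746 311 [0.57845168 0.17232151 0.069     ] 0.056215111712389604
tool delta mm [ -9.1  -4.1 145.6] rows [-0.3  -0.14  4.85]
```

>>> send_rows(
  targets=[
    [1,-0.3,-0.14,1,0],
    [1,0,0,1,0],
    [1,0,0,1,0],
    [1,0,0,1,0],
    [1,0,0,0.8,0],
    [1,0,0,0,0],
  ],
)

```text
time_s: 3.0
position: [0.5272, 0.1485, 0.1007]
orientation: [-0.51, -3.097, 0.002]
wrist_force: [0.5, -0.0, 1.0]
gripper_width: 0.0
gripper_force: 0.0
```

>>> send_rows(
  targets=[
    [1,0,0,0.3,0],
    [1,0,0,0.2,0],
    [1,0,0,0.1,0],
    [1,0,0,0,0],
  ],
)

```text
time_s: 3.4
position: [0.5288, 0.1477, 0.0846]
orientation: [0.512, 3.099, 0.001]
wrist_force: [-0.9, -0.3, 2.0]
gripper_width: -0.0001
gripper_force: 1.0
```

>>> send_rows(
  targets=[
    [1,0,0,0.1,0],
    [1,0,0,0.1,0],
    [1,0,0,0,0],
    [1,0,0,0,0],
  ],
)

```text
time_s: 3.8
position: [0.5289, 0.1477, 0.0796]
orientation: [0.512, 3.098, 0.001]
wrist_force: [-6.7, 0.3, 30.5]
gripper_width: -0.0
gripper_force: 15.1
```

Red bottomed out (6.4 mm down, 30 N). Releasing it and moving to the switch box.

>>> send_rows(
  targets=[
    [1,0,0,-1,0],
    [1,0,0,-1,0],
    [1,0,0,-1,0],
    [1,0,0,-1,0],
    [1,-0.17,-1,-0.5,0],
    [1,-0.17,-1,0,0],
    [1,-0.17,-1,0,0],
    [1,-0.17,-1,0,0],
  ],
)

```text
time_s: 4.6
position: [0.509, 0.0259, 0.2134]
orientation: [0.513, 3.099, -0.0]
wrist_force: [0.1, 0.3, 0.2]
gripper_width: 0.0003
gripper_force: 0.0
```

>>> send_rows(
  targets=[
    [1,-0.17,-1,0,0],
    [1,-0.17,-1,0,0],
    [1,-0.17,-1,0,0],
    [1,-0.17,-1,0,0],
    [1,-0.17,-1,0,0],
    [1,-0.17,-1,0,0],
    [1,-0.17,-1,0,0],
    [1,0,0,0,0],
  ],
)

```text
time_s: 5.4
position: [0.4743, -0.1871, 0.2132]
orientation: [-0.521, -3.098, 0.003]
wrist_force: [0.1, 0.8, 0.8]
gripper_width: 0.0001
gripper_force: 0.0
```

>>> send_rows(
  targets=[
    [1,-0.17,-1,0,0],
    [1,0,0,0,0],
    [1,0,0,0,0],
  ],
)

```text
time_s: 5.7
position: [0.4705, -0.2131, 0.2132]
orientation: [-0.514, -3.099, 0.0]
wrist_force: [0.5, 0.3, 0.1]
gripper_width: -0.0002
gripper_force: 0.0
```

Run:
```python
from h import *
c=eyes.calibration('wrist');im=eyes.capture('wrist')
np.save('c2.npy',c,allow_pickle=True);cv2.imwrite('pics/w2.png',im)
u,v=wproj(c,np.array([.484,-.225,.062]));print(u,v,telemetry.observe()['position'])
u0=int(np.clip(u-80,0,480));v0=int(np.clip(v-60,0,280));print(u0,v0)
cv2.imwrite('pics/w2c.png',cv2.resize(im[v0:v0+120,u0:u0+160],None,fx=5,fy=5,interpolation=cv2.INTER_CUBIC))
```

```text
316.038636122351 200.01584564852487 [ 0.47071947 -0.21251568  0.21327802]
236 140
```

View pics/w2c.png

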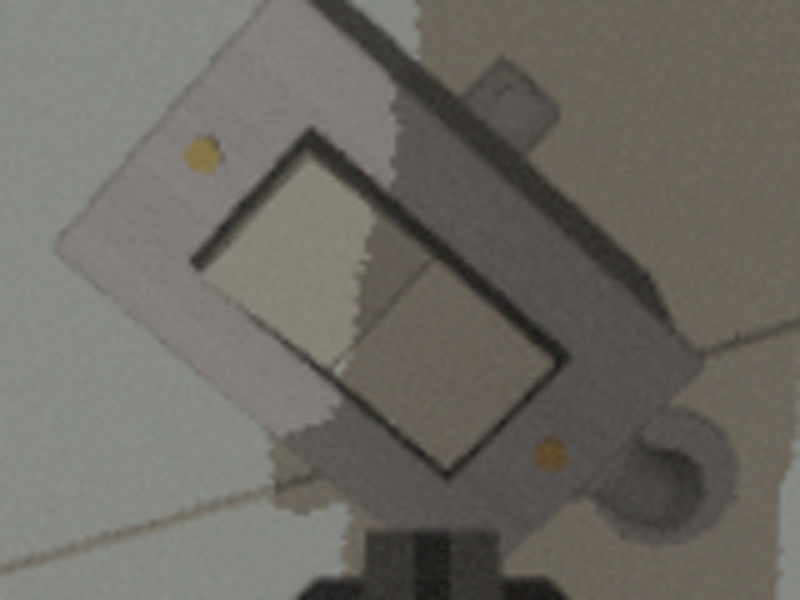

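The crop shows the rocker pivot seam mid at (385,315), the raised outer end mid at (258,209) and the conduit end mid at (505,416).

Run:
```python
from h import *
c=np.load('c2.npy',allow_pickle=True).item()
f=lambda x,y,z:wray(c,236+x/5,140+y/5,z)
P=f(385,315,.061);H=f(258,209,.067);L=f(505,416,.061);print(P,H,L,np.linalg.norm(H-P),np.linalg.norm(L-P))
d=(H-L);d[2]=0;d/=np.linalg.norm(d);T=P+.022*d;T[2]=.075;print(d,T);delta(T)
```

```text
[ 0.48631418 -0.22906966  0.061     ] [ 0.455921   -0.24439033  0.067     ] [ 0.51516316 -0.21294253  0.061     ] 0.034561075625845476 0.03305069171943937
[-0.88326763 -0.46886917  0.        ] [ 0.46688229 -0.23938479  0.075     ]
tool delta mm [ -5.  -26.7 138.3] rows [-0.17 -0.89  4.61]
```

>>> send_rows(
  targets=[
    [1,-0.17,-0.89,1,0],
    [1,0,0,1,0],
    [1,0,0,1,0],
    [1,0,0,1,0],
    [1,0,0,0.6,0],
    [1,0,0,0,0],
  ],
)

```text
time_s: 6.35
position: [0.4663, -0.2387, 0.0736]
orientation: [-0.51, -3.097, -0.002]
wrist_force: [-0.7, 0.1, 0.8]
gripper_width: -0.0002
gripper_force: 0.0
```

>>> send_rows(
  targets=[
    [1,0,0,0.2,0],
    [1,0,0,0.1,0],
    [1,0,0,0.1,0],
    [1,0,0,0,0],
  ],
)

```text
time_s: 6.75
position: [0.4669, -0.2402, 0.0636]
orientation: [0.513, 3.099, -0.001]
wrist_force: [-0.4, -0.4, 1.8]
gripper_width: -0.0003
gripper_force: 0.6
```

>>> send_rows(
  targets=[
    [1,0,0,0.05,0],
    [1,0,0,0.1,0],
    [1,0,0,0,0],
    [1,0,0,0,0],
  ],
)

```text
time_s: 7.15
position: [0.4669, -0.2404, 0.0605]
orientation: [0.513, 3.098, -0.002]
wrist_force: [-10.1, 2.8, 43.2]
gripper_width: 0.0
gripper_force: 21.8
```

Bottomed out at 60.5 mm with 43 N. Lifting to check it with the wrist camera.

>>> send_rows(
  targets=[
    [1,0,0,-1,0],
    [1,0,0,-1,0],
    [1,0,0,-1,0],
    [1,0,0,-1,0],
    [1,0,0.9,-1,0],
    [1,0,0,0,0],
    [1,0,0,0,0],
  ],
)

```text
time_s: 7.85
position: [0.4758, -0.2143, 0.209]
orientation: [0.511, 3.099, -0.0]
wrist_force: [-0.2, -0.8, -0.5]
gripper_width: -0.0001
gripper_force: 0.0
```

Run:
```python
from h import *
im=eyes.capture('wrist')
cv2.imwrite('pics/w3c.png',cv2.resize(im[140:260,236:396],None,fx=5,fy=5,interpolation=cv2.INTER_CUBIC))
delta([.5783,.172,.21])
```

```text
tool delta mm [ 27.  399.3  -1.8] rows [ 0.9  13.31 -0.06]
```

View pics/w3c.png

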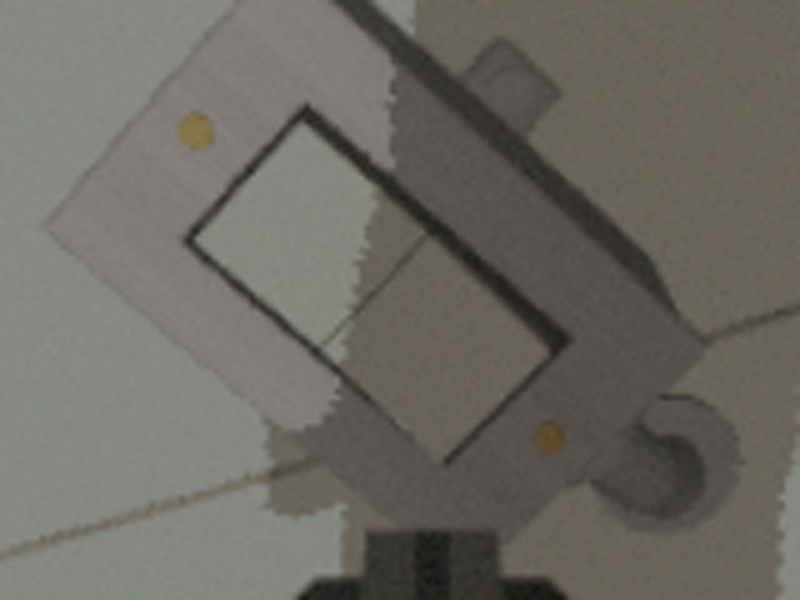

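The pressed half (280,220 in the crop) is now level and brighter, and the conduit half (450,350) is tilted up, so the power is off. Next is the green button.

>>> send_rows(
  targets=[
    [1,0.07,1,0,0],
    [1,0.07,1,0,0],
    [1,0.07,1,0,0],
    [1,0.07,1,0,0],
    [1,0.07,1,0,0],
    [1,0.07,1,0,0],
    [1,0.07,1,0,0],
    [1,0.07,1,0,0],
  ],
)

```text
time_s: 8.7
position: [0.5368, 0.0186, 0.2076]
orientation: [-0.514, -3.098, 0.001]
wrist_force: [-0.0, 0.2, 0.9]
gripper_width: 0.0001
gripper_force: 0.0
```

>>> send_rows(
  targets=[
    [1,0.07,1,0,0],
    [1,0.07,1,0,0],
    [1,0.07,1,0,0],
    [1,0.07,1,0,0],
    [1,0.07,1,0,0],
    [1,0,0.3,0,0],
    [1,0,0,0,0],
    [1,0,0,0,0],
  ],
)

```text
time_s: 9.5
position: [0.5781, 0.1705, 0.2082]
orientation: [-0.515, -3.098, 0.002]
wrist_force: [-0.1, -1.0, -0.4]
gripper_width: -0.0003
gripper_force: 0.0
```

Run:
```python
from h import *
c=eyes.calibration('wrist');im=eyes.capture('wrist')
b,g,r=[im[...,i].astype(int) for i in range(3)]
u,v=wproj(c,np.array([.5783,.172,.069]));print(u,v)
x,y,k=blob(im,(g>r+25)&(g>b+20),int(u),int(v),25);Q=wray(c,x,y,.069);print('green',x,y,k,Q)
delta([Q[0],Q[1],.08])
```

```text
324.81337701513945 187.16073707652512
green 325.38927335640136 188.42041522491348 578 [0.57965493 0.172118   0.069     ]
tool delta mm [ -0.8   2.3 128.4] rows [-0.03  0.08  4.28]
```

>>> send_rows(
  targets=[
    [1,-0.03,0.05,1,0],
    [1,0,0,1,0],
    [1,0,0,1,0],
    [1,0,0,1,0],
    [1,0,0,0.3,0],
    [1,0,0,0.2,0],
    [1,0,0,0.1,0],
    [1,0,0,0,0],
  ],
)

```text
time_s: 10.35
position: [0.5799, 0.1731, 0.0716]
orientation: [0.513, 3.098, 0.001]
wrist_force: [-0.1, 0.1, 0.7]
gripper_width: 0.0001
gripper_force: 0.0
```

>>> send_rows(
  targets=[
    [1,0,0,0.1,0],
    [1,0,0,0.1,0],
    [1,0,0,0.1,0],
    [1,0,0,0,0],
  ],
)

```text
time_s: 10.75
position: [0.5801, 0.1733, 0.0629]
orientation: [0.512, 3.098, 0.001]
wrist_force: [-1.0, -0.8, 16.9]
gripper_width: 0.0001
gripper_force: 8.4
```

>>> send_rows(
  targets=[
    [1,0,0,0.02,0],
    [1,0,0,0,0],
    [1,0,0,0,0],
    [1,0,0,0,0],
    [1,0,0,0,0],
    [1,0,0,0,0],
    [1,0,0,0,0],
    [1,0,0,0,0],
  ],
)

```text
time_s: 11.55
position: [0.5802, 0.1733, 0.0627]
orientation: [0.512, 3.098, 0.001]
wrist_force: [-4.6, -1.9, 27.3]
gripper_width: 0.0001
gripper_force: 13.6
```

>>> send_rows(
  targets=[
    [1,0,0,0,0],
    [1,0,0,0,0],
    [1,0,0,0,0],
    [1,0,0,0,0],
    [1,0,0,0,0],
  ],
)

```text
time_s: 12.05
position: [0.5802, 0.1733, 0.0627]
orientation: [0.512, 3.098, 0.001]
wrist_force: [-4.5, -2.4, 27.9]
gripper_width: -0.0003
gripper_force: 13.6
```

>>> send_rows(
  targets=[
    [1,0,0,-1,0],
    [1,0,0,-1,0],
    [1,0,0,-1,0],
    [1,0,0,-1,0],
    [1,0,0,-1,0],
    [1,0,0,0,0],
    [1,0,0,0,0],
    [1,0,0,0,0],
  ],
)

```text
time_s: 12.85
position: [0.5791, 0.1731, 0.2102]
orientation: [-0.512, -3.098, 0.001]
wrist_force: [0.2, -0.2, -0.1]
gripper_width: -0.0
gripper_force: 0.0
```

Run:
```python
from h import *
cv2.imwrite('pics/w4.png',eyes.capture('wrist'))
```

```text
(no output)
```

View pics/w4.png

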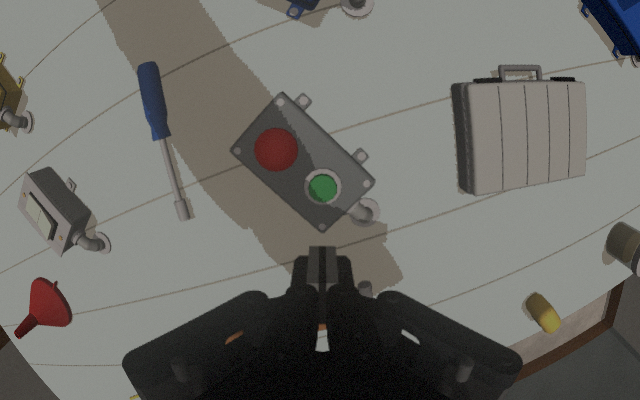

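The hand is clear at 0.21 m. Both buttons are up (red 276,149; green 323,186), and the nut driver, funnel and parts box look undisturbed.

```bash
python3 -c "
from cell import ticket
print(ticket.close_job())"
```

```text
the job is handed in; nothing more can be done
None
```

I pressed and released the red stop button, tipped the rocker fully off, then held the green start button down for about 1.4 s; the job was handed in at about 13 s with the hand clear, and no verdict came back.

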